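# Set out the first-off riveted terminal blocks for inspection

### The arm

A 7-joint arm with a two-finger parallel gripper is mounted at the origin on the work surface. World frame = base frame: x ahead of the robot, y to its left, z up, the work surface at z = 0. Lengths are in m, angles in rad, forces in N, time in s.
With the tool pointing down it reaches from about 0.35 to 0.9 m from the base axis. Payload 8.1 kg.
Tool frame: the origin (TCP) lies on the centre line of the jaws, within the pads' length; the fingertips stand 22 mm ahead of it and the grasp point (between the pads) lies 3 mm ahead of it; z points along the fingers, y is the direction in which the jaws open and shut (so a half turn about z gives the same grasp; the last joint's range is limited). The gripper opens to 92 mm and grips with 3 to 60 N. Pads are 19 mm wide; open, the fingers measure 130 mm over their backs; the gripper's body (75 mm by 190 mm) begins 47 mm behind the grasp point.
Start: joints at [1.099, 0.434, 0.025, 1.573, -0.012, 1.134, -0.075], TCP at [0.225, -0.583, 0.249] pointing down, gripper open.
Joint ranges: [-2.62, 2.62], [-0.44, 2.09], [-1.27, 1.32], [0.08, 2.57], [-1.32, 4.46], [0.12, 2], [-2.74, 2.74]. Speed limits (rad/s): [2.22, 2.22, 3.01, 3.01, 3.14, 3.14, 3.14].

### API

Orientations are given as a rotation vector (axis times angle).
In Python, from cell import arm gives the robot as it stands.
- The arm moves only by the shell command python3 -m pendant 'ROWS' [FORCE]. ROWS is JSON, a list that holds one entry, the list of rows, each a list of 7 numbers: the shift along the tool's x, y, z in units of 0.04 m (1.0 is 0.04 m), then the turn, a rotation vector about the tool's x, y, z in units of 0.08 rad (1.0 is 0.08 rad), then the closure, from 0 (fully open) to 1 (shut). In form: [[[tx, ty, tz, ax, ay, az, fingers], ...]]. A call has 1 to 20 rows; each row shifts and turns the commanded pose from where the row before left it, along the tool's axes as they then stand; what a row does not reach is not made up. A row lasts 1/12 s, in which the tool goes at most 41.7 mm and 7.16 degrees, less where a joint would pass 70% of its speed; a pose out of reach is approached as far as the arm can. A call with a number of a shift or a turn outside -1 to 1 is refused whole. A call with a gripper value outside its range is refused whole. The fingers move at their own pace and stop on an object; FORCE is the grip in N (left out, the last holds). Time passes only in rows, so rows that do not move let the fingers close. It gives the time, the measured TCP pose, the force and the opening at its end, in the units of the state.
- arm.observe(): the state, without advancing time (a new reading comes with each control period).
- arm.get_image(name): name is "scene" or "top" or "wrist"; returns a dict with "img" (420x560x3 uint8, red, green, blue), "z_map" (420x560 float32, m along the optical axis (not along the pixel's ray), 0 where there is no reading), "K" (3x3 intrinsics, pixels), "R" (3x3) and "t" (3): a world point X has camera coordinates R X + t. Camera axes: x right, y down, z forward; pixel columns grow to the right and rows downward; lengths in m; the calibration is good to about 2 mm. A picture is of the moment at which its call begins.
- arm.sign_off(): hands the job in, once; it reports no verdict.
The state is a dict: "clock": time; "joints": joint angles; "dq": joint speeds; "joint_efforts": joint torques, N m; "position": TCP position; "ee_rot": TCP orientation; "force": force on the tool from outside, world axes, zero at the start; "ft_torque": the same for the moment, N m; "width": opening from 0.0 (shut) to 1.0 (fully open).
Only numpy, scipy, OpenCV 4.12 (cv2) and the standard library are available. Lean on these libraries where they do the work, as an engineer would, in place of code of your own. Each camera call takes 0.05 s, during which the arm holds its last target.

### The job

Set out the first-offs from the riveting press for the inspector: pick out the four terminal blocks that have a brass contact in every channel and lay each one, contacts up and lengthwise, in the middle of the grey pad of the blue tray whose fixed sample block has the same number of channels. Set them down without dropping any, and leave the two unfinished blocks where they lie.

Things in the scene. Friction and masses are not known exactly. Their poses are not given: they have to be found in the camera images.
- block2: Finished two-channel black plastic terminal block, a brass contact strip riveted in every one of its two channels; 34 mm long, 26 mm wide, 24 mm high: a solid base 18 mm high with thin cross fins 6 mm high above it, flat parallel long sides to grip. Loose, lying on the bench with its channels up. Origin at the centre of its underside; x along its length, y across, z up. About 22 g.
- block3: Finished three-channel black plastic terminal block, a brass contact strip riveted in every one of its three channels; 50 mm long, 26 mm wide, 24 mm high: a solid base 18 mm high with thin cross fins 6 mm high above it, flat parallel long sides to grip. Loose, lying on the bench with its channels up. Origin at the centre of its underside; x along its length, y across, z up. About 33 g.
- block4: Finished four-channel black plastic terminal block, a brass contact strip riveted in every one of its four channels; 66 mm long, 26 mm wide, 24 mm high: a solid base 18 mm high with thin cross fins 6 mm high above it, flat parallel long sides to grip. Loose, lying on the bench with its channels up. Origin at the centre of its underside; x along its length, y across, z up. About 44 g.
- block5: Finished five-channel black plastic terminal block, a brass contact strip riveted in every one of its five channels; 82 mm long, 26 mm wide, 24 mm high: a solid base 18 mm high with thin cross fins 6 mm high above it, flat parallel long sides to grip. Loose, lying on the bench with its channels up. Origin at the centre of its underside; x along its length, y across, z up. About 55 g.
- unfinished3: Unfinished three-channel black terminal block: two channels have brass contacts, one end channel is empty (black); 50 mm long, 26 mm wide, 24 mm high: a solid base 18 mm high with thin cross fins 6 mm high above it, flat parallel long sides to grip. Loose, lying on the bench with its channels up. Origin at the centre of its underside; x along its length, y across, z up. To be left where it lies.
- unfinished4: Unfinished four-channel black terminal block: all channels empty (black, no brass); 66 mm long, 26 mm wide, 24 mm high: a solid base 18 mm high with thin cross fins 6 mm high above it, flat parallel long sides to grip. Loose, lying on the bench with its channels up. Origin at the centre of its underside; x along its length, y across, z up. To be left where it lies.
- tray2: Blue tray for two-channel blocks, fixed: 118 x 118 mm, lip 3 mm thick, 10 mm high. In its middle a grey pad 44 (x) x 100 mm (y), top 4 mm up. Beyond the lip on a white card, a fixed two-channel sample block (34 mm along y, 26 mm wide), centre 78.5 mm from the pad's, top 28 mm high. Origin under the pad's middle at bench height; x to the sample, away from the robot, y along the pad, z up.
- tray3: Blue tray for three-channel blocks, fixed: 118 x 118 mm, lip 3 mm thick, 10 mm high. In its middle a grey pad 44 (x) x 100 mm (y), top 4 mm up. Beyond the lip on a white card, a fixed three-channel sample block (50 mm along y, 26 mm wide), centre 78.5 mm from the pad's, top 28 mm high. Origin under the pad's middle at bench height; x to the sample, away from the robot, y along the pad, z up.
- tray4: Blue tray for four-channel blocks, fixed: 118 x 118 mm, lip 3 mm thick, 10 mm high. In its middle a grey pad 44 (x) x 100 mm (y), top 4 mm up. Beyond the lip on a white card, a fixed four-channel sample block (66 mm along y, 26 mm wide), centre 78.5 mm from the pad's, top 28 mm high. Origin under the pad's middle at bench height; x to the sample, away from the robot, y along the pad, z up.
- tray5: Blue tray for five-channel blocks, fixed: 118 x 118 mm, lip 3 mm thick, 10 mm high. In its middle a grey pad 44 (x) x 100 mm (y), top 4 mm up. Beyond the lip on a white card, a fixed five-channel sample block (82 mm along y, 26 mm wide), centre 78.5 mm from the pad's, top 28 mm high. Origin under the pad's middle at bench height; x to the sample, away from the robot, y along the pad, z up.
Things that resemble listed ones, but are neither listed nor needed, are in the scene too. Leave any pink or purple look-alike of the block5 alone.

How it is judged:
At the end, for the whole second after the job is handed in: Each finished block lies flat, contacts up, on the pad of the tray with its number of channels: centre within 15 mm of the pad's middle along both tray axes, length within 0.25 rad of the pad's, tilt under 0.15 rad, released and at rest; the unfinished blocks are within 15 mm of their starts (x of block2 in the frame of tray2 between -0.015 and 0.015 m and y of block2 in the frame of tray2 between -0.015 and 0.015 m and z of block2 in the frame of tray2 between 0.001 and 0.008 m and angle between each of block2, block3, block4, block5's own z axis and vertical below 0.15 rad and angle between the x axis of block2 and the y axis of tray2, either way round below 0.25 rad and linear speed of each of block2, block3, block4, block5 below 0.02 m/s and angular speed of each of block2, block3, block4, block5 below 0.2 rad/s and contact force between the fingers and block2 below 0.05 N and x of block3 in the frame of tray3 between -0.015 and 0.015 m and y of block3 in the frame of tray3 between -0.015 and 0.015 m and z of block3 in the frame of tray3 between 0.001 and 0.008 m and angle between the x axis of block3 and the y axis of tray3, either way round below 0.25 rad and contact force between the fingers and block3 below 0.05 N and x of block4 in the frame of tray4 between -0.015 and 0.015 m and y of block4 in the frame of tray4 between -0.015 and 0.015 m and z of block4 in the frame of tray4 between 0.001 and 0.008 m and angle between the x axis of block4 and the y axis of tray4, either way round below 0.25 rad and contact force between the fingers and block4 below 0.05 N and x of block5 in the frame of tray5 between -0.015 and 0.015 m and y of block5 in the frame of tray5 between -0.015 and 0.015 m and z of block5 in the frame of tray5 between 0.001 and 0.008 m and angle between the x axis of block5 and the y axis of tray5, either way round below 0.25 rad and contact force between the fingers and block5 below 0.05 N and distance of each of unfinished3, unfinished4 from where it was at the start of the episode below 0.015 m); the robot touches nothing.
It fails at once if a finished block is dropped or thrown (faster than 0.8 m/s while the fingers do not touch it) ((linear speed of block2 above 0.8 m/s and contact force between the fingers and block2 below 0.02 N) or (linear speed of block3 above 0.8 m/s and contact force between the fingers and block3 below 0.02 N) or (linear speed of block4 above 0.8 m/s and contact force between the fingers and block4 below 0.02 N) or (linear speed of block5 above 0.8 m/s and contact force between the fingers and block5 below 0.02 N)).
It fails at once if an unfinished block is moved by more than 15 mm (distance of any of unfinished3, unfinished4 from where it was at the start of the episode above 0.015 m).
It also fails if it takes over 99 s, if anything falls off the work surface, if the arm or the gripper's body presses on something with over 40 N, if the wrist force passes 120 N, or if a joint passes its speed limit or range.

## Working session

There is one attempt and no reset: what is moved stays moved. The work goes in short steps, Python scripts to look and compute and a shell command to move; the robot and the scene stay as the last step left them, time stands still between calls to the robot, and variables do not carry over. Pictures are saved under pics/ and viewed, and the job is handed in when it is done.

```bash
ls; mkdir -p pics; python3 - <<'E'
from cell import arm
import cv2,numpy as np
s=arm.observe(); print(s)
for n in ["scene","top","wrist"]:
    d=arm.get_image(n); cv2.imwrite(f"pics/{n}0.png",d["img"][:,:,::-1]); np.savez(f"{n}0.npz",**d)
    print(n,d["K"].tolist(),d["R"].round(4).tolist(),d["t"].tolist())
E
```

```text
pics
{'clock': 0.0, 'joints': array([ 1.0993607 ,  0.43521536,  0.0249953 ,  1.57409966, -0.0115991 ,
        1.13396233, -0.07510114]), 'dq': array([ 1.08800701e-03,  2.37781876e-05,  1.20219752e-04, -4.52054087e-04,
        1.05611873e-03,  1.03340238e-03, -8.20501834e-05]), 'joint_efforts': array([ 2.67633186e-04, -6.67854810e+01,  9.84998792e-01, -3.14472234e+01,
       -6.05512317e-02,  4.28642775e-02,  1.39217750e-04]), 'position': array([ 0.22510079, -0.5825565 ,  0.24794893]), 'ee_rot': array([-3.08689363e+00, -5.75675809e-01,  6.73129121e-04]), 'force': array([ 0.93517879, -0.98399957,  0.57115343]), 'ft_torque': array([-0.05191653, -0.04635914,  0.00263645]), 'width': 1.000738028344503}
scene [[500.81323022838194, 0.0, 290.16540216588226], [0.0, 500.81323022838194, 214.03284170384322], [0.0, 0.0, 1.0]] [[-0.8481, 0.5298, 0.0095], [0.3289, 0.5403, -0.7745], [-0.4154, -0.6537, -0.6325]] [0.4082989957719689, -0.1332497716752646, 1.3805536691890847]
top [[398.3133428045069, 0.0, 285.80897331952957], [0.0, 398.3133428045069, 216.59329998753262], [0.0, 0.0, 1.0]] [[0.0093, -0.9999, 0.0143], [-0.9975, -0.0103, -0.0697], [0.0699, -0.0136, -0.9975]] [-0.01828379892010411, 0.48357819768505755, 0.8854508568483912]
wrist [[329.35532413187514, 0.0, 273.87806251688215], [0.0, 329.35532413187514, 213.00661431303274], [0.0, 0.0, 1.0]] [[0.3603, -0.9328, 0.0011], [-0.8899, -0.3433, 0.3004], [-0.2798, -0.1092, -0.9538]] [-0.6254155160733931, -0.03749118845900865, 0.39061884377655065]
```

View pics/top0.png

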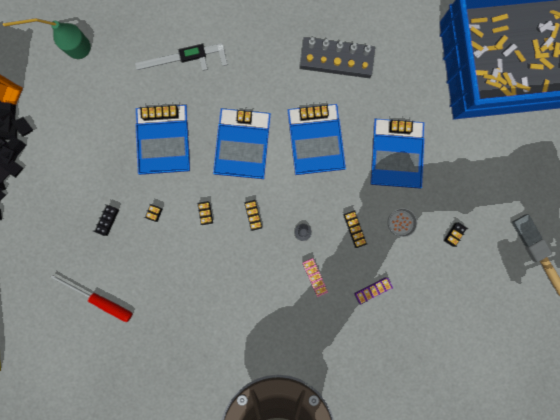

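View pics/scene0.png

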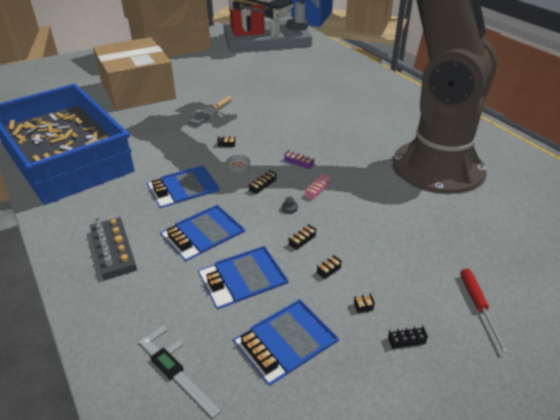

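View pics/wrist0.png

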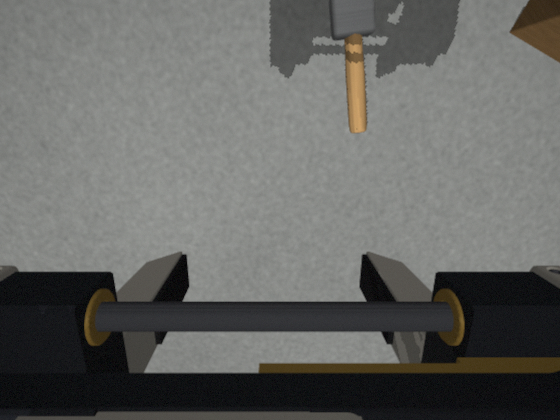

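```bash
python3 - <<'E'
import cv2,numpy as np
im=cv2.imread("pics/top0.png")
a=cv2.resize(im[95:190,125:435],(800,245),interpolation=cv2.INTER_CUBIC)
b=cv2.resize(im[190:310,85:485],(800,240),interpolation=cv2.INTER_CUBIC)
cv2.imwrite("pics/crop1.png",np.vstack([a,b]))
E
```

```text
(no output)
```

View pics/crop1.png

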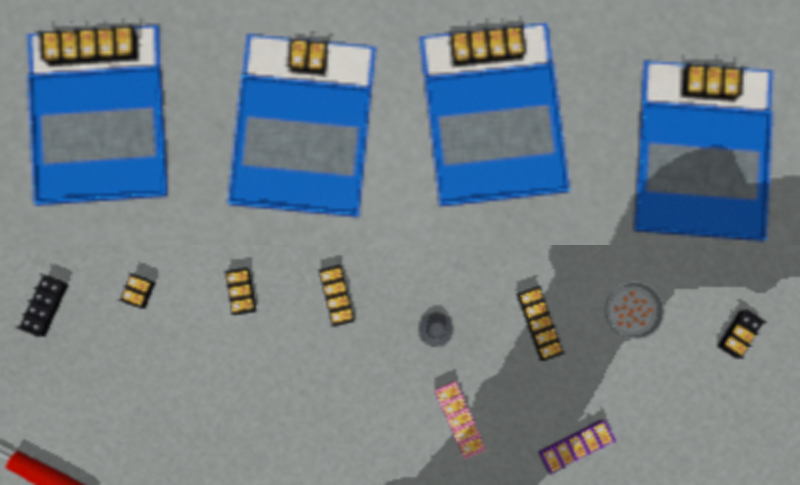

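```bash
cat > h.py <<'E'
import numpy as np,cv2
def world(d):
    z=d["z_map"];h,w=z.shape;u,v=np.meshgrid(np.arange(w),np.arange(h))
    K=d["K"];c=np.stack([(u-K[0,2])/K[0,0]*z,(v-K[1,2])/K[1,1]*z,z],-1)
    W=(c-d["t"])@d["R"]; W[z==0]=np.nan
    return W
def ray(d,px,h):
    px=np.atleast_2d(px).astype(float);K=d["K"]
    r=np.c_[(px[:,0]-K[0,2])/K[0,0],(px[:,1]-K[1,2])/K[1,1],np.ones(len(px))]@d["R"]
    o=-d["R"].T@d["t"]
    return (o+r*((h-o[2])/r[:,2])[:,None])
def rect(P):
    (c,wh,a)=cv2.minAreaRect(np.float32(P)*1000)
    if wh[0]<wh[1]: wh=wh[::-1];a+=90
    a=np.radians(a); a=(a+np.pi/2)%np.pi-np.pi/2
    return np.array(c)/1000,wh,a
BL={"b2":(153,213),"b3":(205,213),"b4":(253,215),"b5":(355,229),"u3":(456,235),"u4":(106,220)}
TR={"t5":(162,148),"t2":(242,151),"t4":(318,147),"t3":(398,158)}
E
python3 - <<'E'
from h import *
d=dict(np.load("top0.npz")); W=world(d); im=d["img"]; hsv=cv2.cvtColor(im,cv2.COLOR_RGB2HSV)
print("floor z",np.nanmean(W[240:250,200:220,2]),np.nanstd(W[240:250,200:220,2]))
for k,(u,v) in BL.items():
    m=(W[...,2]>0.012); m=np.uint8(m); n,L=cv2.connectedComponents(m)
    s=np.bincount(L[v-6:v+7,u-6:u+7].ravel(),minlength=n); s[0]=0; l=s.argmax()
    P=W[L==l]; c,wh,a=rect(P[:,:2])
    dk=np.uint8((im.max(-1)<60)|((hsv[...,1]>110)&(hsv[...,0]<30)))
    br=(hsv[...,1]>100)&(hsv[...,0]<30)&(hsv[...,2]>60); yy,xx=np.nonzero(br[v-25:v+25,u-20:u+20])
    cb=ray(d,np.c_[xx+u-20,yy+v-25],0.018)[:,:2] if len(xx)>4 else None
    print(k,"depth",c.round(4),np.round(wh,1),"a",round(a,3),"top",np.nanmax(P[:,2]).round(4), "brass",None if cb is None else (rect(cb)[0].round(4),np.round(rect(cb)[1],1),round(rect(cb)[2],3)))
for k,(u,v) in TR.items():
    blue=(hsv[...,0]>95)&(hsv[...,0]<125)&(hsv[...,1]>120)
    m=np.uint8(~blue); n,L,st,ce=cv2.connectedComponentsWithStats(m,connectivity=4); l=L[v,u]
    cs,_=cv2.findContours(np.uint8(L==l),cv2.RETR_EXTERNAL,cv2.CHAIN_APPROX_NONE)
    p=ray(d,cs[0][:,0],0.004)[:,:2]; c,wh,a=rect(p)
    print(k,"pad",c.round(4),np.round(wh,1),"a(y)",round(a,3),"area",st[l,4])
E
```

```text
floor z -8.353235576285017e-05 0.001540458782544263
b2 depth [0.4901 0.2875] [33.8 26.7] a -0.335 top 0.0288 brass (array([0.4899, 0.2866]), array([30. , 23.5]), np.float64(-0.374))
b3 depth [0.4909 0.1708] [50.4 26.2] a 0.183 top 0.0269 brass (array([0.491 , 0.1696]), array([46.2, 23.6]), np.float64(0.186))
b4 depth [0.4869 0.0618] [65.5 26. ] a 0.259 top 0.0267 brass (array([0.4872, 0.0606]), array([61.7, 23.8]), np.float64(0.242))
b5 depth [ 0.4583 -0.1699] [81.6 27.1] a 0.345 top 0.0268 brass (array([ 0.4579, -0.1708]), array([77.7, 24.6]), np.float64(0.359))
u3 depth [ 0.4482 -0.3994] [51.1 27. ] a -0.596 top 0.0276 brass (array([ 0.4417, -0.3963]), array([30.2, 23.9]), np.float64(-0.557))
u4 depth [0.4724 0.3933] [66.4 28. ] a -0.384 top 0.0271 brass None
t5 pad [0.6431 0.2732] [99.6 43.6] a(y) -1.486 area 803
t2 pad [0.6358 0.092 ] [99.3 43.7] a(y) 1.485 area 797
t4 pad [ 0.6483 -0.0847] [99.4 43.6] a(y) -1.446 area 792
t3 pad [ 0.6174 -0.2715] [99.4 43.6] a(y) 1.508 area 784
```

The top view clearly shows which blocks are which.

| Item | Pixel | Match |
|---|---|---|
| Black two-, three-, four- and five-channel blocks, all brass | (153,213), (205,213), (253,215), (355,229) | block2, block3, block4, block5 |
| Four-channel block, no brass | (106,220) | unfinished4, leave |
| Three-channel block, one channel empty | (456,235) | unfinished3, leave |
| Pink and purple five-channel blocks | (315,275), (373,290) | look-alikes, leave |
| Trays by sample block | 5 at (162,148), 2 at (242,151), 4 at (318,147), 3 at (398,158) | tray5, tray2, tray4, tray3 |

The enlarged crop confirms this.

```bash
cat > go.py <<'E'
import sys,numpy as np
from scipy.spatial.transform import Rotation as Ro
from cell import arm
s=arm.observe();R=Ro.from_rotvec(s["ee_rot"]).as_matrix();p=s["position"]
psi=np.arctan2(R[1,0],R[0,0])
print("t",round(s["clock"],2),"p",p.round(4),"psi",round(psi,3),"w",round(s["width"],3),"q",s["joints"].round(2),"zaxis",R[:,2].round(3),"F",s["force"].round(1))
if len(sys.argv)>1:
    x,y,z,a=map(float,sys.argv[1:5])
    print("shift units now",(R.T@(np.array([x,y,z])-p)/0.04).round(2))
    da=(a-psi+np.pi)%(2*np.pi)-np.pi
    print("turn az units",round(-da/0.08,2))
E
python3 go.py 0.458 -0.1703 0.12 0.352
python3 - <<'E'
from h import *
d=dict(np.load("top0.npz"));W=world(d)
for n,(u,v) in dict(pan=(402,222),cup=(303,231)).items(): print(n,np.nanmax(W[v-12:v+12,u-12:u+12,2]),W[v,u])
E
```

```text
t 0.15 p [ 0.2251 -0.5826  0.2481] psi 0.369 w 1.0 q [ 1.1   0.44  0.02  1.57 -0.01  1.13 -0.08] zaxis [-0.001  0.001 -1.   ] F [-0.9 -0.4  0.4]
shift units now [ 9.15 -7.51  3.21]
turn az units 0.21
pan 0.024733692292853836 [ 0.47490336 -0.28169411  0.00421577]
cup 0.03650236272683169 [ 0.45095192 -0.0518317   0.03241637]
```

```bash
python3 -m pendant '[[[0.57,-0.47,0.2,0,0,0.013,0.45],[0.57,-0.47,0.2,0,0,0.013,0.45],[0.57,-0.47,0.2,0,0,0.013,0.45],[0.57,-0.47,0.2,0,0,0.013,0.45],[0.57,-0.47,0.2,0,0,0.013,0.45],[0.57,-0.47,0.2,0,0,0.013,0.45],[0.57,-0.47,0.2,0,0,0.013,0.45],[0.57,-0.47,0.2,0,0,0.013,0.45],[0.57,-0.47,0.2,0,0,0.013,0.45],[0.57,-0.47,0.2,0,0,0.013,0.45],[0.57,-0.47,0.2,0,0,0.013,0.45],[0.57,-0.47,0.2,0,0,0.013,0.45],[0.57,-0.47,0.2,0,0,0.013,0.45],[0.57,-0.47,0.2,0,0,0.013,0.45],[0.57,-0.47,0.2,0,0,0.013,0.45],[0.57,-0.47,0.2,0,0,0.013,0.45],[0,0,0,0,0,0,0.45],[0,0,0,0,0,0,0.45]]]' 20
python3 go.py 0.458 -0.1703 0.024 0.352
python3 - <<'E'
from cell import arm
import cv2
d=arm.get_image("wrist");cv2.imwrite("pics/w1.png",d["img"][:,:,::-1])
E
```

```text
clock: 1.65
position: [0.4608, -0.1709, 0.1202]
ee_rot: [-3.091, -0.556, 0.001]
force: [-0.9, -0.1, 0.6]
width: 0.551
t 1.65 p [ 0.4608 -0.1709  0.1202] psi 0.356 w 0.551 q [ 0.35  0.39 -0.13  2.03  0.07  0.73 -1.04] zaxis [-0.001  0.001 -1.   ] F [-0.9 -0.1  0.6]
shift units now [-0.06 -0.04  2.41]
turn az units 0.05
```

View pics/w1.png

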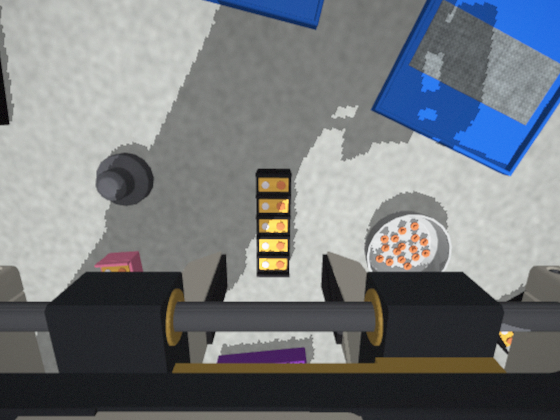

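The wrist view shows block5 squarely between the jaws at (273,222), with its five brass contacts. The pan (408,245) and cup (125,180) are clear of the fingers, so I'll descend and grip.

```bash
python3 -m pendant '[[[-0.06,-0.04,0.4,0,0,0.05,0.45],[0,0,0.5,0,0,0,0.45],[0,0,0.5,0,0,0,0.45],[0,0,0.5,0,0,0,0.45],[0,0,0.3,0,0,0,0.45],[0,0,0.2,0,0,0,0.45],[0,0,0,0,0,0,0.45],[0,0,0,0,0,0,0.9],[0,0,0,0,0,0,0.9],[0,0,0,0,0,0,0.9],[0,0,0,0,0,0,0.9],[0,0,0,0,0,0,0.9],[0,0,0,0,0,0,0.9],[0,0,-0.2,0,0,0,0.9],[0,0,-0.4,0,0,0,0.9],[0,0,-0.5,0,0,0,0.9],[0,0,-0.6,0,0,0,0.9],[0,0,-0.6,0,0,0,0.9],[0,0,-0.1,0,0,0,0.9],[0,0,0,0,0,0,0.9]]]' 20
python3 go.py 0.6431 0.2732 0.12 1.656
python3 - <<'E'
from cell import arm
import cv2
d=arm.get_image("wrist");cv2.imwrite("pics/w2.png",d["img"][:,:,::-1])
E
```

```text
clock: 3.37
position: [0.4587, -0.1724, 0.1227]
ee_rot: [3.092, 0.544, 0.005]
force: [-0.1, -0.3, -1.5]
width: 0.283
t 3.37 p [ 0.4587 -0.1724  0.1227] psi 0.348 w 0.283 q [ 0.36  0.38 -0.13  2.04  0.07  0.73 -1.05] zaxis [ 0.004 -0.001 -1.   ] F [-0.1 -0.3 -1.5]
shift units now [ 8.13 -8.9   0.07]
turn az units -16.35
```

View pics/w2.png

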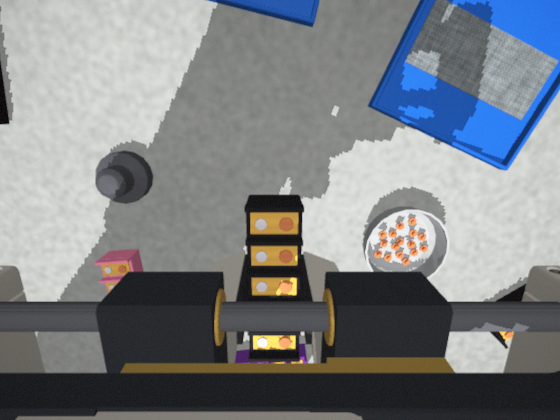

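Block5 is held level, at about 26 mm opening. Moving to tray5.

```bash
python3 -m pendant '[[[0.25,-0.25,0,0,0,0,0.9],[0.45,-0.5,0,0,0,0,0.9],[0.45,-0.5,0,0,0,0,0.9],[0.45,-0.5,0,0,0,0,0.9],[0.45,-0.5,0,0,0,0,0.9],[0.45,-0.5,0,0,0,0,0.9],[0.45,-0.5,0,0,0,0,0.9],[0.45,-0.5,0,0,0,0,0.9],[0.45,-0.5,0,0,0,0,0.9],[0.45,-0.5,0,0,0,0,0.9],[0.45,-0.5,0,0,0,0,0.9],[0.45,-0.5,0,0,0,0,0.9],[0.45,-0.5,0,0,0,0,0.9],[0.45,-0.5,0,0,0,0,0.9],[0.45,-0.5,0,0,0,0,0.9],[0.45,-0.5,0,0,0,0,0.9],[0.45,-0.5,0,0,0,0,0.9],[0.45,-0.5,0,0,0,0,0.9],[0.23,-0.15,0,0,0,0,0.9],[0,0,0,0,0,0,0.9]]]'
python3 -m pendant '[[[0,0,0,0,0,-0.4,0.9],[0,0,0,0,0,-0.87,0.9],[0,0,0,0,0,-0.87,0.9],[0,0,0,0,0,-0.87,0.9],[0,0,0,0,0,-0.87,0.9],[0,0,0,0,0,-0.87,0.9],[0,0,0,0,0,-0.87,0.9],[0,0,0,0,0,-0.87,0.9],[0,0,0,0,0,-0.87,0.9],[0,0,0,0,0,-0.87,0.9],[0,0,0,0,0,-0.87,0.9],[0,0,0,0,0,-0.87,0.9],[0,0,0,0,0,-0.87,0.9],[0,0,0,0,0,-0.87,0.9],[0,0,0,0,0,-0.87,0.9],[0,0,0,0,0,-0.87,0.9],[0,0,0,0,0,-0.87,0.9],[0,0,0,0,0,-0.87,0.9],[0,0,0,0,0,-0.87,0.9],[0,0,0,0,0,-0.4,0.9]]]'
python3 go.py 0.6431 0.2732 0.029 1.656
python3 - <<'E'
from cell import arm
import cv2
d=arm.get_image("wrist");cv2.imwrite("pics/w3.png",d["img"][:,:,::-1])
E
```

```text
clock: 5.08
position: [0.6411, 0.2771, 0.1184]
ee_rot: [-3.092, -0.55, 0.003]
force: [-0.9, -0.3, -0.9]
width: 0.282
clock: 6.75
position: [0.641, 0.2717, 0.119]
ee_rot: [-2.11, -2.327, 0.005]
force: [0.7, 0.8, -1.3]
width: 0.276
t 6.75 p [0.641  0.2717 0.119 ] psi 1.668 w 0.276 q [-0.19  0.72 -0.48  1.48  0.36  1.03 -0.66] zaxis [-0.002 -0.002 -1.   ] F [ 0.7  0.8 -1.3]
shift units now [0.04 0.06 2.25]
turn az units 0.15
```

View pics/w3.png

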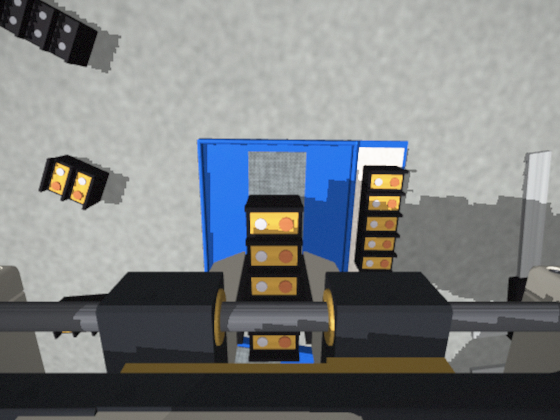

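Tray5's five-channel sample stands at (380,220), right of the held block, and the pad is directly below. Lowering now.

```bash
python3 -m pendant '[[[0.04,0.06,0.3,0,0,0.15,0.9],[0,0,0.5,0,0,0,0.9],[0,0,0.5,0,0,0,0.9],[0,0,0.4,0,0,0,0.9],[0,0,0.2,0,0,0,0.9],[0,0,0.15,0,0,0,0.9],[0,0,0.1,0,0,0,0.9],[0,0,0.05,0,0,0,0.9],[0,0,0.05,0,0,0,0.9],[0,0,0,0,0,0,0.9],[0,0,0,0,0,0,0.9]]]'
python3 go.py 0.6431 0.2732 0.028 1.656
```

```text
clock: 7.72
position: [0.6444, 0.2755, 0.0313]
ee_rot: [2.128, 2.31, 0.001]
force: [-0.5, -0.0, 0.3]
width: 0.28
t 7.72 p [0.6444 0.2755 0.0313] psi 1.653 w 0.28 q [-0.22  0.81 -0.44  1.53  0.41  0.89 -0.71] zaxis [ 0.001  0.    -1.   ] F [-0.5 -0.   0.3]
shift units now [-0.05 -0.04  0.08]
turn az units -0.04
```

```bash
python3 -m pendant '[[[0,0,0.05,0,0,0,0.9],[0,0,0,0,0,0,0.9]]]'
python3 -m pendant '[[[0,0,0,0,0,0,0.65],[0,0,0,0,0,0,0.58],[0,0,0,0,0,0,0.5],[0,0,0,0,0,0,0.5],[0,0,-0.3,0,0,0,0.5],[0,0,-0.6,0,0,0,0.5],[0,0,-0.7,0,0,0,0.5],[0,0,-0.7,0,0,0,0.5],[0,0,0,0,0,0,0.5]]]'
python3 go.py 0.4870 0.0612 0.12 0.25
python3 - <<'E'
from cell import arm
import cv2
d=arm.get_image("wrist");cv2.imwrite("pics/w4.png",d["img"][:,:,::-1])
E
```

```text
clock: 7.88
position: [0.6446, 0.2756, 0.0295]
ee_rot: [2.128, 2.31, 0.002]
force: [0.4, 0.4, 2.7]
width: 0.284
clock: 8.63
position: [0.6467, 0.2774, 0.128]
ee_rot: [2.127, 2.309, 0.014]
force: [1.5, 1.2, 0.9]
width: 0.498
t 8.63 p [0.6467 0.2774 0.128 ] psi 1.653 w 0.498 q [-0.2   0.71 -0.48  1.47  0.36  1.04 -0.67] zaxis [ 0.008  0.005 -1.   ] F [1.5 1.2 0.9]
shift units now [-5.06 -4.42  0.14]
turn az units 17.54
```

View pics/w4.png

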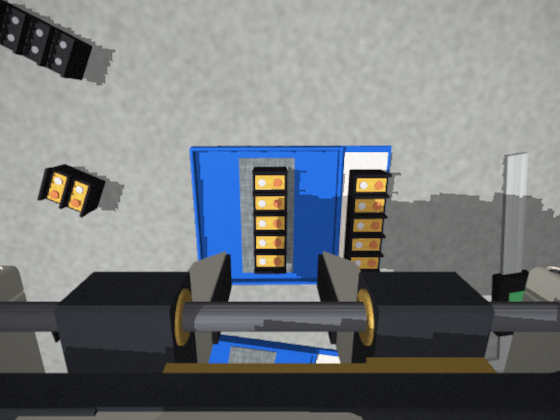

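Block5 lies at (270,220), in the middle of pad (267,215), with contacts up. Block2, at (75,188) here, is next.

```bash
python3 go.py 0.490 0.287 0.12 2.79
```

```text
t 8.68 p [0.6459 0.2768 0.1254] psi 1.653 w 0.498 q [-0.2   0.71 -0.48  1.47  0.36  1.04 -0.67] zaxis [ 0.006  0.003 -1.   ] F [0.2 0.  0.7]
shift units now [ 0.57 -3.87  0.11]
turn az units -14.22
```

```bash
python3 -m pendant '[[[0.07,-0.47,0,0,0,0,0.45],[0.07,-0.5,0,0,0,0,0.45],[0.07,-0.5,0,0,0,0,0.45],[0.07,-0.5,0,0,0,0,0.45],[0.07,-0.5,0,0,0,0,0.45],[0.07,-0.5,0,0,0,0,0.45],[0.07,-0.5,0,0,0,0,0.45],[0.07,-0.4,0,0,0,0,0.45]]]'
python3 -m pendant '[[[0,0,0,0,0,-0.87,0.45],[0,0,0,0,0,-0.87,0.45],[0,0,0,0,0,-0.87,0.45],[0,0,0,0,0,-0.87,0.45],[0,0,0,0,0,-0.87,0.45],[0,0,0,0,0,-0.87,0.45],[0,0,0,0,0,-0.87,0.45],[0,0,0,0,0,-0.87,0.45],[0,0,0,0,0,-0.87,0.45],[0,0,0,0,0,-0.87,0.45],[0,0,0,0,0,-0.87,0.45],[0,0,0,0,0,-0.87,0.45],[0,0,0,0,0,-0.87,0.45],[0,0,0,0,0,-0.87,0.45],[0,0,0,0,0,-0.87,0.45],[0,0,0,0,0,-0.87,0.45],[0,0,0,0,0,-0.3,0.45],[0,0,0,0,0,0,0.45]]]'
python3 go.py 0.490 0.287 0.024 2.79
python3 - <<'E'
from cell import arm
import cv2
d=arm.get_image("wrist");cv2.imwrite("pics/w5.png",d["img"][:,:,::-1])
E
```

```text
clock: 9.35
position: [0.486, 0.2846, 0.1205]
ee_rot: [-2.128, -2.311, 0.002]
force: [0.3, 0.4, -0.2]
width: 0.546
clock: 10.85
position: [0.4878, 0.2846, 0.1205]
ee_rot: [-0.549, -3.093, 0.001]
force: [-0.8, -0.7, -0.7]
width: 0.55
t 10.85 p [0.4878 0.2846 0.1205] psi 2.79 w 0.55 q [-0.07  0.61 -0.8   1.82  0.54  0.94  0.11] zaxis [-0.001 -0.    -1.   ] F [-0.8 -0.7 -0.7]
shift units now [-0.03  0.08  2.41]
turn az units 0.0
```

View pics/w5.png

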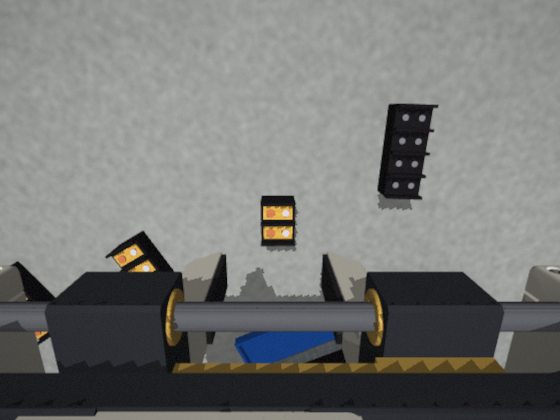

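Block2, with two brass contacts, is between the jaws at (278,220). Unfinished4 at (407,150) is well clear. Descend and grip.

```bash
python3 -m pendant '[[[-0.03,0.08,0.4,0,0,0,0.45],[0,0,0.5,0,0,0,0.45],[0,0,0.5,0,0,0,0.45],[0,0,0.5,0,0,0,0.45],[0,0,0.3,0,0,0,0.45],[0,0,0.2,0,0,0,0.45],[0,0,0,0,0,0,0.45],[0,0,0,0,0,0,0.9],[0,0,0,0,0,0,0.9],[0,0,0,0,0,0,0.9],[0,0,0,0,0,0,0.9],[0,0,0,0,0,0,0.9],[0,0,0,0,0,0,0.9],[0,0,-0.2,0,0,0,0.9],[0,0,-0.4,0,0,0,0.9],[0,0,-0.5,0,0,0,0.9],[0,0,-0.6,0,0,0,0.9],[0,0,-0.6,0,0,0,0.9],[0,0,-0.1,0,0,0,0.9],[0,0,0,0,0,0,0.9]]]' 20
python3 go.py 0.6358 0.092 0.12 1.485
python3 - <<'E'
from cell import arm
import cv2
d=arm.get_image("wrist");cv2.imwrite("pics/w6.png",d["img"][:,:,::-1])
E
```

```text
clock: 12.57
position: [0.491, 0.2882, 0.1228]
ee_rot: [0.549, 3.091, 0.003]
force: [-0.4, 0.1, -1.1]
width: 0.279
t 12.57 p [0.491  0.2882 0.1228] psi 2.79 w 0.279 q [-0.07  0.62 -0.8   1.81  0.54  0.95  0.11] zaxis [ 0.003  0.002 -1.   ] F [-0.4  0.1 -1.1]
shift units now [-5.09 -3.36  0.07]
turn az units 16.32
```

View pics/w6.png

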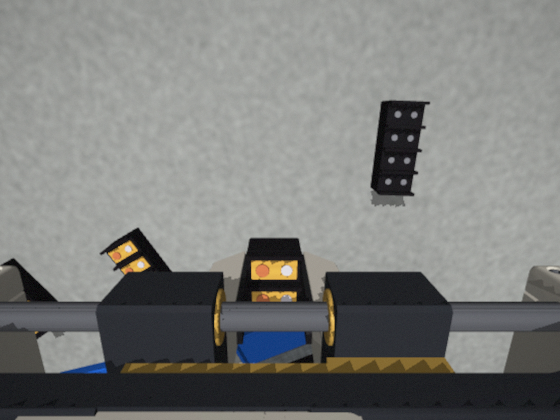

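Block2 is held level and centred, and unfinished4 hasn't moved. On to tray2.

```bash
python3 -m pendant '[[[-0.25,-0.16,0,0,0,0,0.9],[-0.44,-0.29,0,0,0,0,0.9],[-0.44,-0.29,0,0,0,0,0.9],[-0.44,-0.29,0,0,0,0,0.9],[-0.44,-0.29,0,0,0,0,0.9],[-0.44,-0.29,0,0,0,0,0.9],[-0.44,-0.29,0,0,0,0,0.9],[-0.44,-0.29,0,0,0,0,0.9],[-0.44,-0.29,0,0,0,0,0.9],[-0.44,-0.29,0,0,0,0,0.9],[-0.44,-0.29,0,0,0,0,0.9],[-0.44,-0.29,0,0,0,0,0.9],[0,0,0,0,0,0,0.9]]]'
python3 -m pendant '[[[0,0,0,0,0,0.4,0.9],[0,0,0,0,0,0.87,0.9],[0,0,0,0,0,0.87,0.9],[0,0,0,0,0,0.87,0.9],[0,0,0,0,0,0.87,0.9],[0,0,0,0,0,0.87,0.9],[0,0,0,0,0,0.87,0.9],[0,0,0,0,0,0.87,0.9],[0,0,0,0,0,0.87,0.9],[0,0,0,0,0,0.87,0.9],[0,0,0,0,0,0.87,0.9],[0,0,0,0,0,0.87,0.9],[0,0,0,0,0,0.87,0.9],[0,0,0,0,0,0.87,0.9],[0,0,0,0,0,0.87,0.9],[0,0,0,0,0,0.87,0.9],[0,0,0,0,0,0.87,0.9],[0,0,0,0,0,0.87,0.9],[0,0,0,0,0,0.87,0.9],[0,0,0,0,0,0.3,0.9]]]'
python3 go.py 0.6358 0.092 0.029 1.485
python3 - <<'E'
from cell import arm
import cv2
d=arm.get_image("wrist");cv2.imwrite("pics/w7.png",d["img"][:,:,::-1])
E
```

```text
clock: 13.7
position: [0.6374, 0.0848, 0.1183]
ee_rot: [-0.559, -3.091, 0.006]
force: [-0.2, -0.5, -0.2]
width: 0.28
clock: 15.37
position: [0.6346, 0.0907, 0.1193]
ee_rot: [-2.322, -2.116, 0.004]
force: [0.2, 0.0, -0.9]
width: 0.278
t 15.37 p [0.6346 0.0907 0.1193] psi 1.478 w 0.278 q [ 0.07  0.63 -0.45  1.64  0.32  0.95 -0.59] zaxis [-0.002 -0.001 -1.   ] F [ 0.2  0.  -0.9]
shift units now [0.04 0.03 2.26]
turn az units -0.09
```

View pics/w7.png

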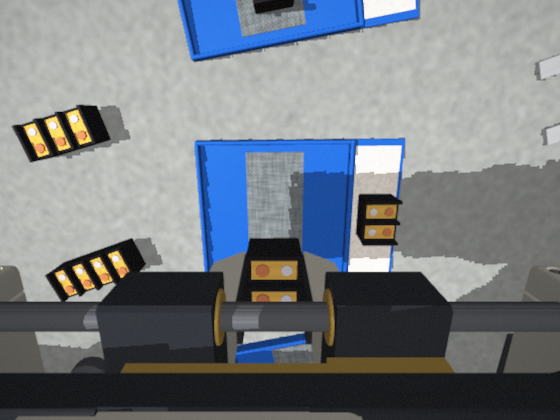

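The two-channel sample is at (380,222), so this is tray2. Lowering.

```bash
python3 -m pendant '[[[0.04,0.03,0.3,0,0,-0.09,0.9],[0,0,0.5,0,0,0,0.9],[0,0,0.5,0,0,0,0.9],[0,0,0.4,0,0,0,0.9],[0,0,0.2,0,0,0,0.9],[0,0,0.15,0,0,0,0.9],[0,0,0.1,0,0,0,0.9],[0,0,0.05,0,0,0,0.9],[0,0,0.05,0,0,0,0.9],[0,0,0.03,0,0,0,0.9],[0,0,0,0,0,0,0.9],[0,0,0,0,0,0,0.9]]]'
python3 go.py 0.6358 0.092 0.0295 1.485
```

```text
clock: 16.42
position: [0.6369, 0.0932, 0.03]
ee_rot: [2.31, 2.128, 0.001]
force: [0.3, -0.8, -0.8]
width: 0.283
t 16.42 p [0.6369 0.0932 0.03  ] psi 1.489 w 0.283 q [ 0.04  0.74 -0.41  1.69  0.39  0.79 -0.64] zaxis [ 0.001  0.    -1.   ] F [ 0.3 -0.8 -0.8]
shift units now [-0.03 -0.03  0.01]
turn az units 0.05
```

```bash
python3 -m pendant '[[[0,0,0.04,0,0,0,0.9],[0,0,0.02,0,0,0,0.9],[0,0,0,0,0,0,0.9]]]'
```

```text
clock: 16.67
position: [0.6371, 0.0933, 0.0289]
ee_rot: [2.31, 2.128, 0.002]
force: [-4.2, -0.7, 13.8]
width: 0.278
```

Firm contact at 13.8 N, so I'm releasing.

```bash
python3 -m pendant '[[[0,0,-0.02,0,0,0,0.65],[0,0,0,0,0,0,0.58],[0,0,0,0,0,0,0.5],[0,0,0,0,0,0,0.5],[0,0,-0.3,0,0,0,0.5],[0,0,-0.6,0,0,0,0.5],[0,0,-0.7,0,0,0,0.5],[0,0,-0.7,0,0,0,0.5],[0,0,0,0,0,0,0.5]]]'
python3 go.py 0.491 0.1702 0.12 0.185
python3 - <<'E'
from cell import arm
import cv2
d=arm.get_image("wrist");cv2.imwrite("pics/w8.png",d["img"][:,:,::-1])
E
```

```text
clock: 17.42
position: [0.6396, 0.0945, 0.1265]
ee_rot: [2.308, 2.126, 0.012]
force: [1.3, 0.5, 0.9]
width: 0.5
t 17.42 p [0.6396 0.0945 0.1265] psi 1.489 w 0.5 q [ 0.07  0.63 -0.46  1.63  0.32  0.95 -0.58] zaxis [ 0.008  0.002 -1.   ] F [1.3 0.5 0.9]
shift units now [ 1.58 -3.86  0.13]
turn az units 16.3
```

View pics/w8.png

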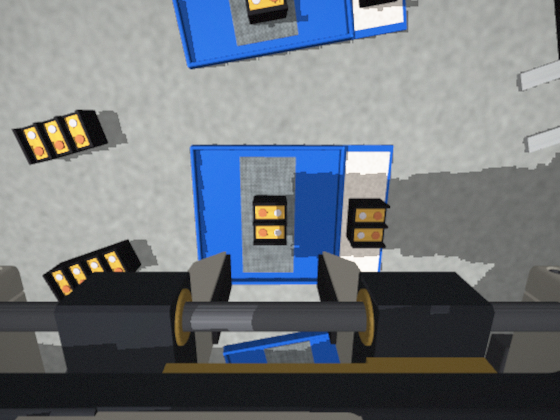

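Block2 lies at (270,221), in the middle of tray2's pad, next to the two-channel sample. Block3 is next.

```bash
python3 -m pendant '[[[0.2,-0.48,0.03,0,0,0,0.45],[0.2,-0.48,0,0,0,0,0.45],[0.2,-0.48,0,0,0,0,0.45],[0.2,-0.48,0,0,0,0,0.45],[0.2,-0.48,0,0,0,0,0.45],[0.2,-0.48,0,0,0,0,0.45],[0.2,-0.48,0,0,0,0,0.45],[0.2,-0.45,0,0,0,0,0.45]]]'
python3 -m pendant '[[[0,0,0,0,0,0.87,0.45],[0,0,0,0,0,0.87,0.45],[0,0,0,0,0,0.87,0.45],[0,0,0,0,0,0.87,0.45],[0,0,0,0,0,0.87,0.45],[0,0,0,0,0,0.87,0.45],[0,0,0,0,0,0.87,0.45],[0,0,0,0,0,0.87,0.45],[0,0,0,0,0,0.87,0.45],[0,0,0,0,0,0.87,0.45],[0,0,0,0,0,0.87,0.45],[0,0,0,0,0,0.87,0.45],[0,0,0,0,0,0.87,0.45],[0,0,0,0,0,0.87,0.45],[0,0,0,0,0,0.87,0.45],[0,0,0,0,0,0.87,0.45],[0,0,0,0,0,0.87,0.45],[0,0,0,0,0,0.87,0.45],[0,0,0,0,0,0.65,0.45],[0,0,0,0,0,0,0.45]]]'
python3 go.py 0.491 0.1702 0.024 0.185
python3 - <<'E'
from cell import arm
import cv2
d=arm.get_image("wrist");cv2.imwrite("pics/w9.png",d["img"][:,:,::-1])
E
```

```text
clock: 18.13
position: [0.4884, 0.1696, 0.1184]
ee_rot: [-2.31, -2.129, 0.002]
force: [-0.3, 0.5, -0.5]
width: 0.553
clock: 19.8
position: [0.4895, 0.1694, 0.1185]
ee_rot: [3.128, 0.285, -0.001]
force: [0.2, -0.2, 0.4]
width: 0.55
t 19.8 p [0.4895 0.1694 0.1185] psi 0.182 w 0.55 q [-0.31  0.43 -0.17  1.97  0.1   0.75 -1.92] zaxis [-0.001 -0.    -1.   ] F [ 0.2 -0.2  0.4]
shift units now [ 0.04 -0.01  2.36]
turn az units -0.04
```

View pics/w9.png

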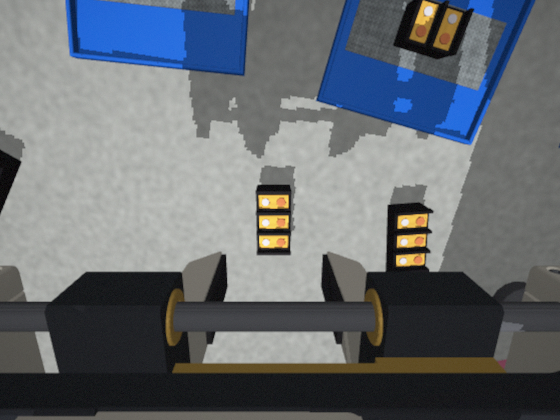

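Block3, all three contacts brass, is centred at (274,220). Block4 at (410,240) is clear of the fingers. Gripping.

```bash
python3 -m pendant '[[[0.04,0,0.35,0,0,-0.04,0.45],[0,0,0.5,0,0,0,0.45],[0,0,0.5,0,0,0,0.45],[0,0,0.5,0,0,0,0.45],[0,0,0.3,0,0,0,0.45],[0,0,0.2,0,0,0,0.45],[0,0,0,0,0,0,0.45],[0,0,0,0,0,0,0.9],[0,0,0,0,0,0,0.9],[0,0,0,0,0,0,0.9],[0,0,0,0,0,0,0.9],[0,0,0,0,0,0,0.9],[0,0,0,0,0,0,0.9],[0,0,-0.2,0,0,0,0.9],[0,0,-0.4,0,0,0,0.9],[0,0,-0.5,0,0,0,0.9],[0,0,-0.6,0,0,0,0.9],[0,0,-0.6,0,0,0,0.9],[0,0,-0.1,0,0,0,0.9],[0,0,0,0,0,0,0.9]]]' 20
python3 go.py 0.6174 -0.2715 0.12 1.508
python3 - <<'E'
from cell import arm
import cv2
d=arm.get_image("wrist");cv2.imwrite("pics/w10.png",d["img"][:,:,::-1])
E
```

```text
clock: 21.52
position: [0.4926, 0.1701, 0.1227]
ee_rot: [-3.127, -0.294, -0.006]
force: [-0.1, -0.3, -1.4]
width: 0.282
t 21.52 p [0.4926 0.1701 0.1227] psi 0.187 w 0.282 q [-0.31  0.42 -0.17  1.96  0.1   0.76 -1.92] zaxis [ 0.003  0.001 -1.   ] F [-0.1 -0.3 -1.4]
shift units now [ 1.01 11.43  0.06]
turn az units -16.51
```

View pics/w10.png

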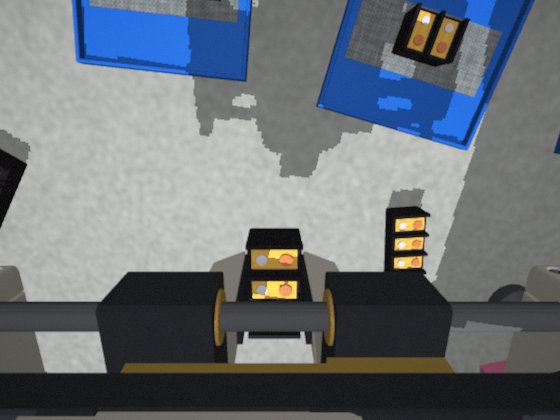

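Block3 is held. Moving to tray3.

```bash
python3 -m pendant '[[[0.05,0.35,0,0,0,0,0.9],[0.053,0.62,0,0,0,0,0.9],[0.053,0.62,0,0,0,0,0.9],[0.053,0.62,0,0,0,0,0.9],[0.053,0.62,0,0,0,0,0.9],[0.053,0.62,0,0,0,0,0.9],[0.053,0.62,0,0,0,0,0.9],[0.053,0.62,0,0,0,0,0.9],[0.053,0.62,0,0,0,0,0.9],[0.053,0.62,0,0,0,0,0.9],[0.053,0.62,0,0,0,0,0.9],[0.053,0.62,0,0,0,0,0.9],[0.053,0.62,0,0,0,0,0.9],[0.053,0.62,0,0,0,0,0.9],[0.053,0.62,0,0,0,0,0.9],[0.053,0.62,0,0,0,0,0.9],[0.053,0.62,0,0,0,0,0.9],[0.053,0.62,0,0,0,0,0.9],[0.05,0.54,0,0,0,0,0.9],[0,0,0,0,0,0,0.9]]]'
python3 -m pendant '[[[0,0,0,0,0,-0.4,0.9],[0,0,0,0,0,-0.87,0.9],[0,0,0,0,0,-0.87,0.9],[0,0,0,0,0,-0.87,0.9],[0,0,0,0,0,-0.87,0.9],[0,0,0,0,0,-0.87,0.9],[0,0,0,0,0,-0.87,0.9],[0,0,0,0,0,-0.87,0.9],[0,0,0,0,0,-0.87,0.9],[0,0,0,0,0,-0.87,0.9],[0,0,0,0,0,-0.87,0.9],[0,0,0,0,0,-0.87,0.9],[0,0,0,0,0,-0.87,0.9],[0,0,0,0,0,-0.87,0.9],[0,0,0,0,0,-0.87,0.9],[0,0,0,0,0,-0.87,0.9],[0,0,0,0,0,-0.87,0.9],[0,0,0,0,0,-0.87,0.9],[0,0,0,0,0,-0.87,0.9],[0,0,0,0,0,-0.45,0.9]]]'
python3 go.py 0.6174 -0.2715 0.0295 1.508
python3 - <<'E'
from cell import arm
import cv2
d=arm.get_image("wrist");cv2.imwrite("pics/w11.png",d["img"][:,:,::-1])
E
```

```text
clock: 23.23
position: [0.6148, -0.278, 0.1187]
ee_rot: [3.126, 0.285, -0.004]
force: [-0.7, -0.3, -0.7]
width: 0.28
clock: 24.9
position: [0.6151, -0.2714, 0.1189]
ee_rot: [-2.283, -2.154, 0.002]
force: [-0.3, 0.1, -0.7]
width: 0.286
t 24.9 p [ 0.6151 -0.2714  0.1189] psi 1.512 w 0.286 q [ 0.61  0.67 -0.44  1.55  0.32  0.99  0.02] zaxis [-0.003  0.001 -1.   ] F [-0.3  0.1 -0.7]
shift units now [-0.    0.06  2.23]
turn az units 0.06
```

View pics/w11.png

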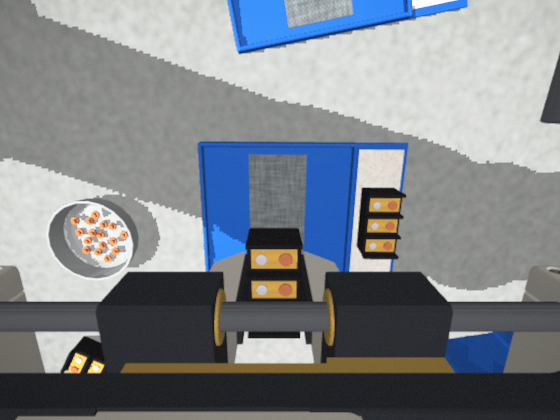

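The three-channel sample is at (380,225), so this is tray3. Lowering.

```bash
python3 -m pendant '[[[0,0.06,0.3,0,0,0.06,0.9],[0,0,0.5,0,0,0,0.9],[0,0,0.5,0,0,0,0.9],[0,0,0.4,0,0,0,0.9],[0,0,0.2,0,0,0,0.9],[0,0,0.15,0,0,0,0.9],[0,0,0.1,0,0,0,0.9],[0,0,0.05,0,0,0,0.9],[0,0,0.05,0,0,0,0.9],[0,0,0,0,0,0,0.9],[0,0,0,0,0,0,0.9]]]'
python3 go.py 0.6174 -0.2715 0.0293 1.508
```

```text
clock: 25.87
position: [0.6187, -0.2723, 0.0313]
ee_rot: [2.295, 2.144, 0.001]
force: [-0.2, 0.1, -0.6]
width: 0.281
t 25.87 p [ 0.6187 -0.2723  0.0313] psi 1.503 w 0.281 q [ 0.58  0.78 -0.4   1.61  0.37  0.84 -0.03] zaxis [ 0.001 -0.    -1.   ] F [-0.2  0.1 -0.6]
shift units now [ 0.02 -0.03  0.05]
turn az units -0.06
```

```bash
python3 -m pendant '[[[0,0,0.04,0,0,0,0.9],[0,0,0.02,0,0,0,0.9],[0,0,0,0,0,0,0.9]]]'
```

```text
clock: 26.12
position: [0.6188, -0.2724, 0.0294]
ee_rot: [2.294, 2.144, 0.001]
force: [-2.1, 0.4, 6.7]
width: 0.28
```

```bash
python3 -m pendant '[[[0,0,0,0,0,0,0.65],[0,0,0,0,0,0,0.58],[0,0,0,0,0,0,0.5],[0,0,0,0,0,0,0.5],[0,0,-0.3,0,0,0,0.5],[0,0,-0.6,0,0,0,0.5],[0,0,-0.7,0,0,0,0.5],[0,0,-0.7,0,0,0,0.5],[0,0,0,0,0,0,0.5]]]'
python3 go.py 0.487 0.0612 0.12 0.25
python3 - <<'E'
from cell import arm
import cv2
d=arm.get_image("wrist");cv2.imwrite("pics/w12.png",d["img"][:,:,::-1])
E
```

```text
clock: 26.87
position: [0.6217, -0.2727, 0.1273]
ee_rot: [2.289, 2.14, 0.007]
force: [1.8, 0.4, 0.7]
width: 0.497
t 26.87 p [ 0.6217 -0.2727  0.1273] psi 1.503 w 0.497 q [ 0.61  0.67 -0.44  1.54  0.32  1.    0.01] zaxis [ 0.009 -0.003 -1.   ] F [1.8 0.4 0.7]
shift units now [ 8.1  -3.92  0.13]
turn az units 15.67
```

View pics/w12.png

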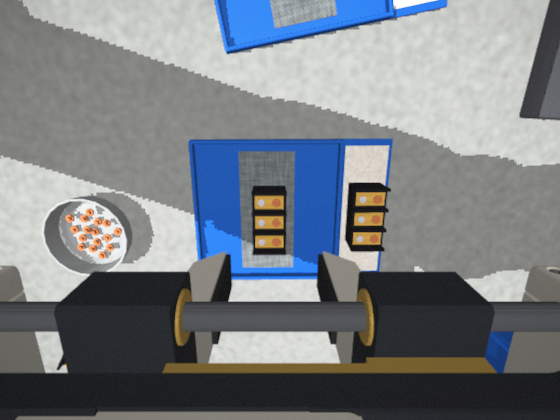

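Block3 lies at (269,221) on tray3's pad, level with the sample at (369,217), so it's within about 3 mm. Block4 is last.

```bash
python3 -m pendant '[[[0.55,-0.26,0.03,0,0,0,0.45],[0.55,-0.26,0,0,0,0,0.45],[0.55,-0.26,0,0,0,0,0.45],[0.55,-0.26,0,0,0,0,0.45],[0.55,-0.26,0,0,0,0,0.45],[0.55,-0.26,0,0,0,0,0.45],[0.55,-0.26,0,0,0,0,0.45],[0.55,-0.26,0,0,0,0,0.45],[0.55,-0.26,0,0,0,0,0.45],[0.55,-0.26,0,0,0,0,0.45],[0.55,-0.26,0,0,0,0,0.45],[0.55,-0.26,0,0,0,0,0.45],[0.55,-0.26,0,0,0,0,0.45],[0.55,-0.26,0,0,0,0,0.45],[0.4,-0.26,0,0,0,0,0.45],[0,0,0,0,0,0,0.45]]]'
python3 -m pendant '[[[0,0,0,0,0,0.87,0.45],[0,0,0,0,0,0.87,0.45],[0,0,0,0,0,0.87,0.45],[0,0,0,0,0,0.87,0.45],[0,0,0,0,0,0.87,0.45],[0,0,0,0,0,0.87,0.45],[0,0,0,0,0,0.87,0.45],[0,0,0,0,0,0.87,0.45],[0,0,0,0,0,0.87,0.45],[0,0,0,0,0,0.87,0.45],[0,0,0,0,0,0.87,0.45],[0,0,0,0,0,0.87,0.45],[0,0,0,0,0,0.87,0.45],[0,0,0,0,0,0.87,0.45],[0,0,0,0,0,0.87,0.45],[0,0,0,0,0,0.87,0.45],[0,0,0,0,0,0.87,0.45],[0,0,0,0,0,0.87,0.45],[0,0,0,0,0,0,0.45]]]'
python3 go.py 0.487 0.0612 0.024 0.25
python3 - <<'E'
from cell import arm
import cv2
d=arm.get_image("wrist");cv2.imwrite("pics/w13.png",d["img"][:,:,::-1])
E
```

```text
clock: 28.25
position: [0.4824, 0.0656, 0.1192]
ee_rot: [-2.288, -2.15, -0.0]
force: [-0.5, 0.0, 0.4]
width: 0.549
clock: 29.83
position: [0.4845, 0.0612, 0.119]
ee_rot: [3.117, 0.387, -0.001]
force: [0.1, -0.7, -0.4]
width: 0.547
t 29.83 p [0.4845 0.0612 0.119 ] psi 0.247 w 0.547 q [-0.08  0.39 -0.2   2.04  0.11  0.73 -1.67] zaxis [-0. -0. -1.] F [ 0.1 -0.7 -0.4]
shift units now [0.06 0.01 2.38]
turn az units -0.04
```

View pics/w13.png

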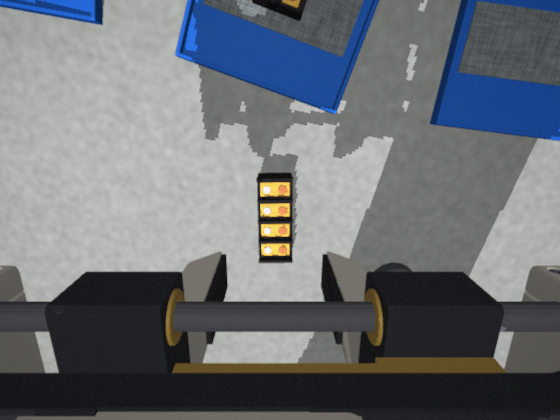

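Block4, four brass contacts, is centred at (275,220). The cup at (393,268) is clear.

```bash
python3 -m pendant '[[[0.06,0.01,0.38,0,0,-0.04,0.45],[0,0,0.5,0,0,0,0.45],[0,0,0.5,0,0,0,0.45],[0,0,0.5,0,0,0,0.45],[0,0,0.3,0,0,0,0.45],[0,0,0.2,0,0,0,0.45],[0,0,0,0,0,0,0.45],[0,0,0,0,0,0,0.9],[0,0,0,0,0,0,0.9],[0,0,0,0,0,0,0.9],[0,0,0,0,0,0,0.9],[0,0,0,0,0,0,0.9],[0,0,0,0,0,0,0.9],[0,0,-0.2,0,0,0,0.9],[0,0,-0.4,0,0,0,0.9],[0,0,-0.5,0,0,0,0.9],[0,0,-0.6,0,0,0,0.9],[0,0,-0.6,0,0,0,0.9],[0,0,-0.1,0,0,0,0.9],[0,0,0,0,0,0,0.9]]]' 20
python3 go.py 0.6483 -0.0847 0.12 1.696
python3 - <<'E'
from cell import arm
import cv2
d=arm.get_image("wrist");cv2.imwrite("pics/w14.png",d["img"][:,:,::-1])
E
```

```text
clock: 31.55
position: [0.4881, 0.062, 0.1219]
ee_rot: [-3.116, -0.397, -0.006]
force: [0.6, -0.1, -0.3]
width: 0.283
t 31.55 p [0.4881 0.062  0.1219] psi 0.254 w 0.283 q [-0.08  0.39 -0.2   2.03  0.11  0.73 -1.67] zaxis [ 0.004  0.001 -1.   ] F [ 0.6 -0.1 -0.3]
shift units now [2.96 4.56 0.06]
turn az units -18.03
```

View pics/w14.png

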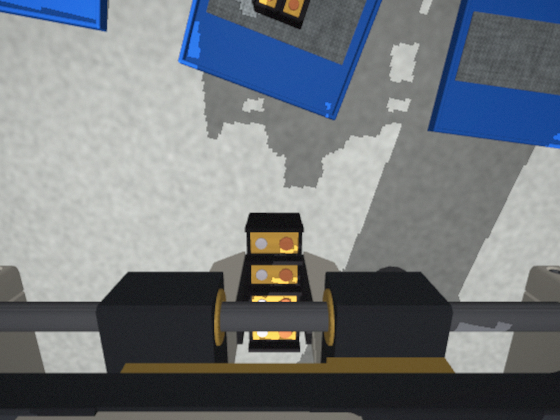

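Block4 is held. Moving to tray4.

```bash
python3 -m pendant '[[[0.15,0.25,0,0,0,0,0.9],[0.3,0.46,0,0,0,0,0.9],[0.3,0.46,0,0,0,0,0.9],[0.3,0.46,0,0,0,0,0.9],[0.3,0.46,0,0,0,0,0.9],[0.3,0.46,0,0,0,0,0.9],[0.3,0.46,0,0,0,0,0.9],[0.3,0.46,0,0,0,0,0.9],[0.3,0.46,0,0,0,0,0.9],[0.3,0.46,0,0,0,0,0.9],[0.11,0.17,0,0,0,0,0.9],[0,0,0,0,0,0,0.9]]]'
python3 -m pendant '[[[0,0,0,0,0,-0.5,0.9],[0,0,0,0,0,-0.96,0.9],[0,0,0,0,0,-0.96,0.9],[0,0,0,0,0,-0.96,0.9],[0,0,0,0,0,-0.96,0.9],[0,0,0,0,0,-0.96,0.9],[0,0,0,0,0,-0.96,0.9],[0,0,0,0,0,-0.96,0.9],[0,0,0,0,0,-0.96,0.9],[0,0,0,0,0,-0.96,0.9],[0,0,0,0,0,-0.96,0.9],[0,0,0,0,0,-0.96,0.9],[0,0,0,0,0,-0.96,0.9],[0,0,0,0,0,-0.96,0.9],[0,0,0,0,0,-0.96,0.9],[0,0,0,0,0,-0.96,0.9],[0,0,0,0,0,-0.96,0.9],[0,0,0,0,0,-0.96,0.9],[0,0,0,0,0,-0.96,0.9],[0,0,0,0,0,-0.25,0.9]]]'
python3 go.py 0.6483 -0.0847 0.0295 1.696
python3 - <<'E'
from cell import arm
import cv2
d=arm.get_image("wrist");cv2.imwrite("pics/w15.png",d["img"][:,:,::-1])
E
```

```text
clock: 32.6
position: [0.6479, -0.0879, 0.1181]
ee_rot: [3.116, 0.393, -0.003]
force: [0.1, 0.1, 0.1]
width: 0.278
clock: 34.27
position: [0.6463, -0.0841, 0.1191]
ee_rot: [-2.071, -2.36, 0.001]
force: [1.0, 0.1, 0.2]
width: 0.281
t 34.27 p [ 0.6463 -0.0841  0.1191] psi 1.701 w 0.281 q [ 0.38  0.66 -0.52  1.61  0.38  0.98 -0.14] zaxis [-0.002  0.    -1.   ] F [1.  0.1 0.2]
shift units now [-0.02  0.05  2.24]
turn az units 0.07
```

View pics/w15.png

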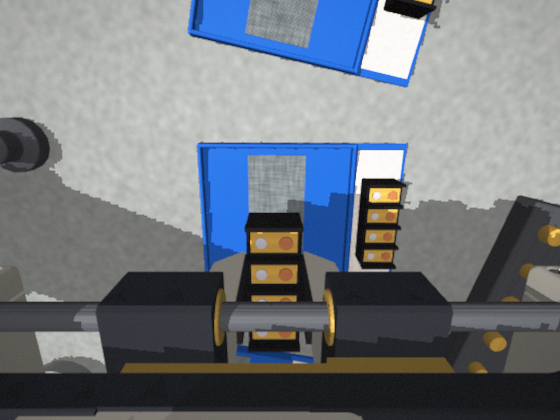

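The four-channel sample is at (380,225), so this is tray4. Lowering.

```bash
python3 -m pendant '[[[-0.02,0.05,0.3,0,0,0.07,0.9],[0,0,0.5,0,0,0,0.9],[0,0,0.5,0,0,0,0.9],[0,0,0.4,0,0,0,0.9],[0,0,0.2,0,0,0,0.9],[0,0,0.15,0,0,0,0.9],[0,0,0.1,0,0,0,0.9],[0,0,0.05,0,0,0,0.9],[0,0,0.05,0,0,0,0.9],[0,0,0.03,0,0,0,0.9],[0,0,0.02,0,0,0,0.9],[0,0,0,0,0,0,0.9]]]'
python3 go.py 0.6483 -0.0847 0.0293 1.696
```

```text
clock: 35.32
position: [0.6499, -0.0856, 0.0284]
ee_rot: [2.084, 2.35, 0.001]
force: [-0.2, -0.4, -0.9]
width: 0.288
t 35.32 p [ 0.6499 -0.0856  0.0284] psi 1.69 w 0.288 q [ 0.35  0.77 -0.47  1.66  0.45  0.82 -0.2 ] zaxis [ 0.001 -0.    -1.   ] F [-0.2 -0.4 -0.9]
shift units now [ 0.03 -0.04 -0.02]
turn az units -0.07
```

```bash
python3 -m pendant '[[[0,0,0.03,0,0,0,0.9],[0,0,0,0,0,0,0.9]]]'
```

```text
clock: 35.48
position: [0.6499, -0.0857, 0.0283]
ee_rot: [2.084, 2.349, 0.0]
force: [-4.7, 0.0, 11.0]
width: 0.28
```

```bash
python3 -m pendant '[[[0,0,-0.02,0,0,0,0.65],[0,0,0,0,0,0,0.58],[0,0,0,0,0,0,0.5],[0,0,0,0,0,0,0.5],[0,0,-0.3,0,0,0,0.5],[0,0,-0.6,0,0,0,0.5],[0,0,-0.7,0,0,0,0.5],[0,0,-0.7,0,0,0,0.5],[0,0,-0.7,0,0,0,0.5],[0,0,-0.7,0,0,0,0.5],[0,0,0,0,0,0,0.5]]]'
python3 go.py 0.4 -0.35 0.25 1.69
python3 - <<'E'
from cell import arm
import cv2
d=arm.get_image("wrist");cv2.imwrite("pics/w16.png",d["img"][:,:,::-1])
E
```

```text
clock: 36.4
position: [0.6525, -0.085, 0.1826]
ee_rot: [2.08, 2.345, 0.009]
force: [1.2, -0.0, 0.2]
width: 0.5
t 36.4 p [ 0.6525 -0.085   0.1826] psi 1.691 w 0.5 q [ 0.39  0.6  -0.55  1.54  0.34  1.09 -0.11] zaxis [ 0.009 -0.    -1.   ] F [ 1.2 -0.   0.2]
shift units now [-5.83 -7.04 -1.74]
turn az units 0.01
```

View pics/w16.png

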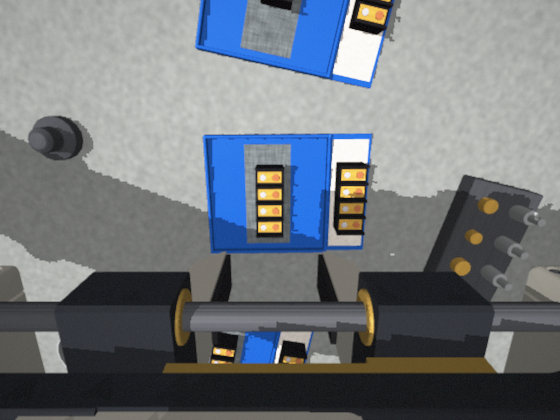

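Block4 lies at (269,202) on tray4's pad, abreast of the sample. I'll back the arm off toward the start pose and check everything in the top view.

```bash
python3 -m pendant '[[[0,-0.5,-0.2,0,0,0,0.45],[0,-0.5,-0.2,0,0,0,0.45],[0,-0.5,-0.2,0,0,0,0.45],[0,-0.5,-0.2,0,0,0,0.45],[0,-0.5,-0.2,0,0,0,0.45],[0,-0.5,-0.2,0,0,0,0.45],[0,-0.5,0,0,0,0,0.45],[-0.5,-0.2,0,0,0,0,0.45],[-0.5,-0.2,0,0,0,0,0.45],[-0.5,-0.2,0,0,0,0,0.45],[-0.5,-0.2,0,0,0,0,0.45],[-0.5,-0.2,0,0,0,0,0.45],[-0.5,-0.2,0,0,0,0,0.45],[-0.5,-0.2,0,0,0,0,0.45],[-0.5,-0.2,0,0,0,0,0.45],[-0.5,-0.1,0,0,0,0,0.45],[-0.5,-0.1,0,0,0,0,0.45],[-0.5,-0.1,0,0,0,0,0.45],[-0.5,-0.1,0,0,0,0,0.45],[0,0,0,0,0,0,0.45]]]'
python3 -m pendant '[[[-0.5,0,0,0,0,0,0.45],[-0.5,0,0,0,0,0,0.45],[-0.5,0,0,0,0,0,0.45],[-0.5,0,0,0,0,0,0.45],[-0.5,0,0,0,0,0,0.45],[-0.5,0,0,0,0,0,0.45],[-0.5,0,0,0,0,0,0.45],[-0.5,0,0,0,0,0,0.45],[0,0,0,0,0,0,0.45],[0,0,0,0,0,0,0.45]]]'
python3 - <<'E'
from cell import arm
from h import *
d=arm.get_image("top");im=d["img"];cv2.imwrite("pics/top1.png",im[:,:,::-1]);W=world(d);hsv=cv2.cvtColor(im,cv2.COLOR_RGB2HSV)
pads=dict(t5=(.6431,.2732,1.656,.082),t2=(.6358,.092,1.485,.034),t4=(.6483,-.0847,1.696,.066),t3=(.6174,-.2715,1.508,.05))
for k,(x,y,a,l) in pads.items():
    c,s=np.cos(a),np.sin(a)
    D=W[...,:2]-[x,y]; lu=D@[c,s]; lw=D@[-s,c]
    m=(abs(lu)<.06)&(abs(lw)<.04)&(W[...,2]>.017)
    q,wh,b=rect(W[m][:,:2]); e=(b-a+np.pi/2)%np.pi-np.pi/2
    print(k,"off along/across mm",((q-[x,y])@np.array([[c,-s],[s,c]])*1000).round(1),"size",np.round(wh,1),"dang",round(e,3),"top",np.median(W[m][:,2]).round(4))
for k in("u3","u4"):
    u,v=BL[k]; m=np.uint8(W[...,2]>.012);n,L=cv2.connectedComponents(m)
    s=np.bincount(L[v-6:v+7,u-6:u+7].ravel(),minlength=n);s[0]=0
    r=rect(W[L==s.argmax()][:,:2]); print(k,r[0].round(4),np.round(r[1],1),round(r[2],3))
E
python3 go.py
```

```text
clock: 38.12
position: [0.4578, -0.3547, 0.2227]
ee_rot: [-2.091, -2.344, 0.003]
force: [-1.1, -0.6, 0.5]
width: 0.549
clock: 38.95
position: [0.4783, -0.5091, 0.2225]
ee_rot: [-2.085, -2.348, -0.0]
force: [0.1, 0.5, -0.1]
width: 0.552
t5 off along/across mm [ 2.8 -2.1] size [82.3 26.8] dang -0.012 top 0.0237
t2 off along/across mm [ 3.2 -1.4] size [34.  26.3] dang 0.03 top 0.0238
t4 off along/across mm [-1.  -1.8] size [65.9 27.2] dang -0.002 top 0.0234
t3 off along/across mm [-1.  -1.5] size [50.3 26.7] dang 0.003 top 0.0234
u3 [ 0.448  -0.3998] [50.8 27.1] -0.599
u4 [0.4723 0.393 ] [66.2 27.4] -0.382
t 39.0 p [ 0.4789 -0.508   0.2228] psi 1.691 w 0.553 q [ 1.01  0.62 -0.46  1.37  0.28  1.21  0.64] zaxis [-0.001  0.002 -1.   ] F [-0.2  1.3  0.3]
```

View pics/top1.png

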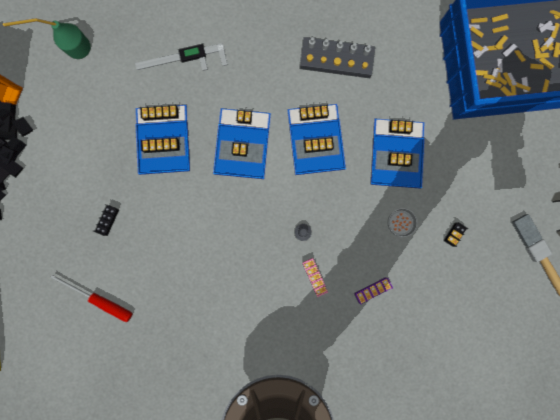

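The top view shows all four blocks contacts up on their matching trays, at (160,145), (239,150), (318,145) and (400,160). The unfinished blocks at (106,220) and (456,235) haven't moved. Handing in.

```bash
python3 -c "
from cell import arm
print(arm.sign_off())"
```

```text
the job is handed in; nothing more can be done
None
```

All four finished blocks are on the pads of their matching trays, contacts up and lengthwise, and the job is handed in at about 39 s of the 99 s allowed. Nothing was dropped, and the two unfinished blocks and the pink and purple look-alikes were left alone.

The last top-view check gave the positions below; the limits are 15 mm and 0.25 rad.

| Block | Offset along pad (mm) | Offset across pad (mm) | Angle error (rad) |
|---|---|---|---|
| block5 | 2.8 | -2.1 | 0.012 |
| block2 | 3.2 | -1.4 | 0.030 |
| block4 | -1.0 | -1.8 | 0.002 |
| block3 | -1.0 | -1.5 | 0.003 |

- **Unfinished blocks:** both measured within 0.5 mm of where they started.
- **Arm:** it was backed off well clear of the trays before hand-in.
- **Touchdown force:** it stayed under 14 N at each set-down.
- **Failed or conflicting checks:** none. The measured tool position wandered by about 2–3 mm between readings, well inside the tolerance.

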